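# Feed a card block along the trimmer's fence with the push stick

### The arm

A 6-joint arm with a two-finger parallel gripper is mounted at the origin on the work surface. World frame = base frame: x ahead of the robot, y to its left, z up, the work surface at z = 0. Lengths are in m, angles in rad, forces in N, time in s.
With the tool pointing down it reaches from about 0.25 to 0.725 m from the base axis. Payload 4 kg.
Tool frame: the origin (TCP) lies on the centre line of the jaws, within the pads' length; the fingertips stand 17 mm ahead of it and the grasp point (between the pads) lies 2 mm behind it; z points along the fingers, y is the line along which they close (so a half turn about z gives the same grasp; the last joint's range is limited). The gripper opens to 85 mm and grips with 20 to 120 N. Pads are 22 mm wide; open, the fingers measure 114 mm over their backs; the gripper's body (76 mm by 85 mm) begins 54 mm behind the grasp point. The pads swing forward as they close: fully open they stand 13 mm farther back than shut.
Start: joints at [1.256, 0.241, 0.005, 1.335, 0, 1.571], TCP at [0.155, 0.475, 0.248] pointing down, gripper open.
Joint ranges: [-2.72, 2.72], [-1.05, 1.87], [-1.09, 1.28], [-1.99, 2.15], [-1.42, 1.44], [-3.14, 3.14]. Speed limits (rad/s): [2.79, 2.79, 3.14, 3.14, 3.14, 3.14].

### API

Orientations are given as a unit quaternion [x, y, z, w].
In Python, from workcell import bot, camera, get_calibration gives the robot as it stands.
- The arm moves only by the tool apply_moves, never from a script. Its argument "steps" is a list of rows, each a list of 3 entries, a list of its own where there are three numbers: the shift along the tool's x, y, z as a fraction of full scale, then the turn, a rotation vector about the tool's x, y, z as a fraction of full scale, then the opening, from 0 (shut) to 1 (fully open). A call has exactly 8 rows; each row shifts and turns the commanded pose from where the row before left it, along the tool's axes as they then stand; what a row does not reach is not made up. Full scale, the value 1, is 20 cm for a shift and pi rad for a turn. A row lasts 1/12 s, in which the tool goes at most 41.7 mm and 7.16 degrees, less where a joint would pass 70% of its speed; a pose out of reach is approached as far as the arm can. A call with a number of a shift or a turn outside -1 to 1 is refused whole. A call with a gripper value outside its range is refused whole. The fingers move at their own pace and stop on an object; the grip force is fixed at half the most. Time passes only in rows, so rows that do not move let the fingers close, or fill a call up. It gives the time, the measured TCP pose, the force, the opening and the grip force at its end, in the units of the state.
- bot.get_obs(): the state, without advancing time (a new reading comes with each control period).
- camera(name): name is "scene" or "top" or "wrist"; returns (picture, depth): 480x640x3 uint8, red, green, blue; 480x640 float32, m along the optical axis (not along the pixel's ray), 0 where there is no reading.
- get_calibration(name): a dict with "fov_y" (degrees; the focal length in pixels is half the picture's height over the tangent of half this angle, whatever the lens; pixels are square), "cx", "cy" (the principal point, pixels), "rvec" (rotation vector, rad) and "tvec" (3), from world to camera coordinates, as OpenCV has them. Camera axes: x right, y down, z forward; pixel columns grow to the right and rows downward; lengths in m; the calibration is good to about 2 mm. A picture is of the moment at which its call begins: read the wrist's pose just before it. get_calibration takes no time and is no camera call; for the wrist camera it gives the pose at the moment of the call.
- bot.job_done(): hands the job in; it is judged then, once.
The state is a dict: "clock": time; "joint_pos": joint angles; "joint_vel": joint speeds; "tau": joint torques, N m; "eef_pos": TCP position; "tool_rot": TCP orientation; "ft_force": force on the tool from outside, world axes, zero at the start; "ft_torque": the same for the moment, N m; "grip_width": finger opening in m; "grasp_force": force on a finger pad.
Only numpy, scipy, OpenCV 4.12 (cv2) and the standard library are available. Lean on these libraries where they do the work, as an engineer would, in place of code of your own. Each camera call takes 0.05 s, during which the arm holds its last target. There are 200 camera calls.

### The job

Pick up the orange push stick and use it, never the hand, to square the white card block up against the trimmer's aluminium fence; then feed the block along the fence under the clear guard, keeping it flat against the fence all the way, and press it firmly home against the blue back gauge without shoving the gauge off its setting. Leave the block there and lay the stick back down flat on its black mat; do not disturb the other things on the counter.

Things in the scene. Friction and masses are not known exactly. Their poses are not given: they have to be found in the camera images.
- trimmer: Desktop stack trimmer, fixed; its place and angle vary. Origin on the counter under the bed; x points across to the fence, y along the feed, z up. Grey bed, top 18 mm above the counter, x -125 to +75, y -250 to +240 mm. Aluminium fence along y: face at x = +50, 28 mm tall above the bed, y -240 to +230. A grey beam with a black hand wheel stands at y 212 to 240, 137 mm tall.
- fence_line (a point): Point on the fence's face at bed height, below the mouth of the guard; axes as the trimmer's (a block corner's gap to the fence is minus its x in this frame; y above 0 is under the guard). The clear guard plate runs from y 0 to 110 mm here, underside 52 mm and top 56 mm above the bed, yellow front edge; its posts, 10 mm thick, stand 163 mm from the fence's face on the open side.
- block: Shrink-wrapped block of cards, rigid, white with a blue band: 90 mm (x, across) by 120 mm (y, along the feed) by 36 mm tall, 0.25 to 0.5 kg. Origin: centre of its underside. It starts flat on the bed before the guard, 20 to 60 mm off the fence, up to 15 degrees askew, its x roughly towards the fence. Sliding it on the bed takes 1 to 6 N.
- block_front (a point): Lower corner of the block on the fence side, at the leading end: (+45, +60, 0) mm in the block's frame.
- block_rear (a point): Lower corner of the block on the fence side, at the trailing end: (+45, -60, 0) mm in the block's frame.
- gauge_face (a point): Point at bed height on the face of the blue back gauge, which the block's leading end must meet; axes as the trimmer's. The gauge is a plate 130 mm wide, 41 mm tall, across the bed under the guard; its setting varies. Friction holds it against about 14 N; pushed harder it slides away. A firm press is 6 to 11 N on the gauge, on top of the force that slides the block.
- stick: Orange push stick, 200 mm long, 0.16 kg, flat on the mat, nose pointing roughly along world +x. Origin: middle of its underside; x forward to the nose (x -75 to +125 mm), y left, z up. Handle: x -70 to +25 mm, 22 mm wide, 45 mm tall, best gripped across y near x = -15. Front bar up to x = 65: 22 mm wide, 28 mm tall.
- mat: Black rubber parking mat for the stick, fixed, 250 (x) by 100 (y) by 3 mm. Origin: centre of its underside.
- tape_measure: Yellow and black tape measure, 75 x 40 x 66 mm, bystander. Origin: centre of its underside.
- stapler: Blue stapler, 150 x 36 x 50 mm, bystander. Origin: centre of its underside.
- mug: Blue mug, 80 mm wide, 95 mm tall, bystander. Origin: centre of its underside.
- stick_notch (a point): Inner corner of the stick's nose, at (85, 4, 0) mm in its frame. The shoe (x 65 to 85, y -20 to +12, 28 mm tall) has a front face to push the block's trailing face and a right side (y = -20) to push it sideways; a lip on the left (y 4 to 12) runs on to x = 125 and lies along the block's side away from the fence, so the notch takes the trailing corner on that side.
Mind the look-alikes: they are no part of the job. Of the things that look like the stick, take the one that is farthest from the robot's base at the start.

How it is judged:
By the outcome, as a careful person would: the job done as asked, in the order asked, and still so for the second after the job is handed in, with the robot touching nothing.
It also fails if it takes over 72 s, if anything falls off the work surface, if the arm or the gripper's body presses on something with over 40 N, if the wrist force passes 120 N, or if a joint passes its speed limit or range.

## Working session

There is one attempt and no reset: what is moved stays moved. The work goes in short steps, Python scripts to look and compute and a tool call to move; the robot and the scene stay as the last step left them, time stands still between calls to the robot, and variables do not carry over. Pictures are saved under pics/ and viewed, at most 10 in all, crops included, and the job is handed in when it is done.

Besides the shell and the picture viewer there is one more tool, called after ">>>" as name([rows], argument=value, ...), one row to a line, values as JSON. apply_moves: Moves the arm, as the interface text tells. Its arguments: {"type":"object","properties":{"steps":{"type":"array"}},"required":["steps"]}

```bash
mkdir -p pics; ls; cat > h.py <<'E'
import numpy as np, cv2
from workcell import bot, camera, get_calibration
def cal(n):
    c=get_calibration(n); f=240/np.tan(np.radians(c['fov_y'])/2)
    R=cv2.Rodrigues(np.array(c['rvec'],float))[0]; return f,c['cx'],c['cy'],R,np.array(c['tvec'],float)
def grab(n):
    c=cal(n); im,d=camera(n); return im,d,c
def ray(c,uv,z):
    f,cx,cy,R,t=c; uv=np.atleast_2d(uv).astype(float)
    d=np.c_[(uv[:,0]-cx)/f,(uv[:,1]-cy)/f,np.ones(len(uv))]@R; o=-R.T@t
    return o+d*((z-o[2])/d[:,2])[:,None]
def proj(c,p):
    f,cx,cy,R,t=c; q=np.atleast_2d(p)@R.T+t; return np.c_[f*q[:,0]/q[:,2]+cx,f*q[:,1]/q[:,2]+cy]
def cloud(c,d):
    f,cx,cy,R,t=c; v,u=np.mgrid[:480,:640]; P=np.stack([(u-cx)/f*d,(v-cy)/f*d,d],-1)
    return (P-t)@R
def save(n,im): cv2.imwrite('pics/'+n,im[:,:,::-1])
E
python3 - <<'E'
from h import *
for n in ['top','scene']:
    im,d,c=grab(n); save(n+'0.png',im); np.savez(''+n+'0.npz',im=im,d=d)
    print(n,c[0],c[1],c[2],(-c[3].T@c[4]).round(3))
    w=cloud(c,d); print([[ (u,v,w[v,u].round(3).tolist()) for u in (100,320,540)] for v in (100,240,400)])
print(bot.get_obs())
E
```

```text
pics
top 548.0438212319496 323.4591643212518 238.2630401460313 [0.39  0.033 1.62 ]
[[(100, 100, [1.248, 1.021, -0.745]), (320, 100, [1.237, 0.042, -0.744]), (540, 100, [1.233, -0.941, -0.759])], [(100, 240, [0.549, 0.698, -0.002]), (320, 240, [0.541, 0.043, 0.02]), (540, 240, [0.537, -0.613, -0.009])], [(100, 400, [0.188, 0.462, 0.551]), (320, 400, [0.081, 0.048, 0.016]), (540, 400, [0.074, -0.584, 0.01])]]
scene 573.0839196426109 320.15942884925096 244.24990649542295 [ 1.161 -0.934  0.949]
[[(100, 100, [-0.085, -0.013, 0.329]), (320, 100, [0.143, 0.729, 0.104]), (540, 100, [0.716, 1.762, -0.153])], [(100, 240, [-0.012, -0.178, -0.0]), (320, 240, [0.52, 0.111, 0.02]), (540, 240, [0.912, 1.529, -0.745])], [(100, 400, [0.403, -0.548, -0.001]), (320, 400, [0.782, -0.318, -0.002]), (540, 400, [1.159, 0.572, -0.746])]]
{'clock': 0.1, 'joint_pos': array([1.25604081e+00, 2.41303531e-01, 3.89373988e-03, 1.33522578e+00,
       1.07386116e-06, 1.57078776e+00]), 'joint_vel': array([ 0.00054596, -0.00344802,  0.00175107, -0.00024208,  0.00061093,
        0.00192875]), 'tau': array([-5.52815470e-05, -3.73138511e+01,  2.53009665e+01,  1.08334981e-02,
       -3.81546374e-05,  1.15106623e-06]), 'eef_pos': array([0.1546284 , 0.47493452, 0.24753228]), 'tool_rot': array([ 1.56724616e-01,  9.87641913e-01, -9.08171066e-04, -1.44665361e-04]), 'ft_force': array([ 0.2809163 , -0.15734535,  0.5890731 ]), 'ft_torque': array([0.04574606, 0.0229529 , 0.05480512]), 'grasp_force': 0.0, 'grip_width': 0.08530887809176972}
```

View pics/top0.png

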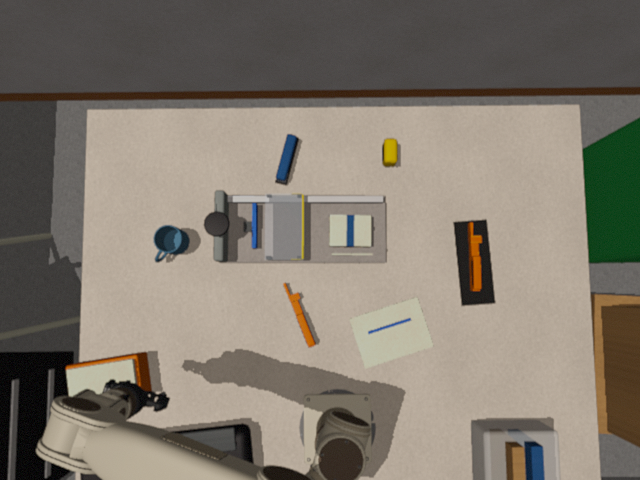

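View pics/scene0.png

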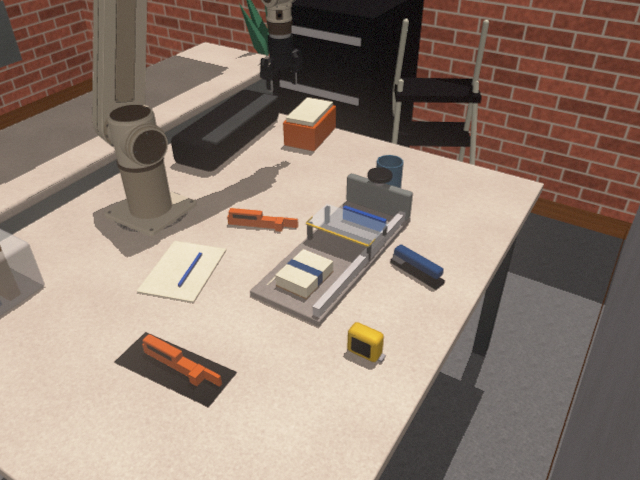

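The top view shows two stick-like things, one at (298,315) lying on the bare counter and one at (475,257) on the black mat. The base is near (338,430), so the matted one is farther and fits the description. The block is at (350,231), the fence strip at row ~199, the gauge at (255,226) and the guard's yellow edge at column 303. The scene view agrees: matted stick (180,360), decoy (262,219).

```bash
cat > m.py <<'E'
from h import *
z=np.load('top0.npz'); im,d=z['im'],z['d']; c=cal('top'); hsv=cv2.cvtColor(im,cv2.COLOR_RGB2HSV)
def box(mask,roi,zz,name):
    m=np.zeros_like(mask); x0,y0,x1,y1=roi; m[y0:y1,x0:x1]=mask[y0:y1,x0:x1]
    cs=cv2.findContours(m.astype(np.uint8),cv2.RETR_EXTERNAL,cv2.CHAIN_APPROX_NONE)[0]; k=max(cs,key=cv2.contourArea)[:,0]
    w=ray(c,k,zz)[:,:2]*1000; r=cv2.minAreaRect(w.astype(np.float32)); print(name,r[0],r[1],r[2],'px',k.min(0),k.max(0)); return w
H,S,V=[hsv[...,i].astype(int) for i in range(3)]
org=(H<14)&(S>180)&(V>120)
box(org,(440,200,500,310),.045,'stick'); box(org,(270,270,330,360),.04,'decoy')
box(V<45,(440,200,500,310),.003,'mat')
box(((V>150)&(S<60))|((H>100)&(H<125)&(S>100)),(325,208,380,252),.054,'block')
box((H>100)&(H<125)&(S>120),(245,195,263,255),.059,'gauge')
box((H>20)&(H<35)&(S>120),(295,190,312,265),.074,'yellow')
box((V>165)&(S<40),(305,190,390,206),.046,'fence')
box((H>18)&(H<35)&(S>120),(375,130,405,170),.066,'tape')
cv2.imwrite('pics/stick1.png',cv2.resize(im[190:330,270:510,::-1],None,fx=3.3,fy=3.3,interpolation=cv2.INTER_CUBIC))
E
python3 m.py
```

```text
stick (389.9572448730469, -410.4903259277344) (0.0, 0.0) 0.0 px [479 290] [479 290]
decoy (236.23475646972656, 77.2108154296875) (0.0, 0.0) 0.0 px [309 346] [309 346]
mat (472.95526123046875, -410.025146484375) (241.1919708251953, 93.99263763427734) 4.032361030578613 px [455 221] [493 304]
block (565.4852905273438, -42.18504333496094) (118.22210693359375, 92.64043426513672) 89.38263702392578 px [329 214] [370 246]
gauge (582.1527709960938, 232.04444885253906) (127.27394104003906, 11.5053071975708) 0.12202204018831253 px [252 203] [256 247]
yellow (574.9254760742188, 92.31782531738281) (2.8571841716766357, 180.2292022705078) 89.6459732055664 px [302 195] [303 258]
fence (662.8060302734375, -36.39555358886719) (244.48025512695312, 44.1367301940918) 88.77505493164062 px [305 190] [389 205]
tape (790.0086059570312, -161.9366912841797) (40.55910110473633, 77.10590362548828) 88.83578491210938 px [383 139] [397 165]
```

View pics/stick1.png

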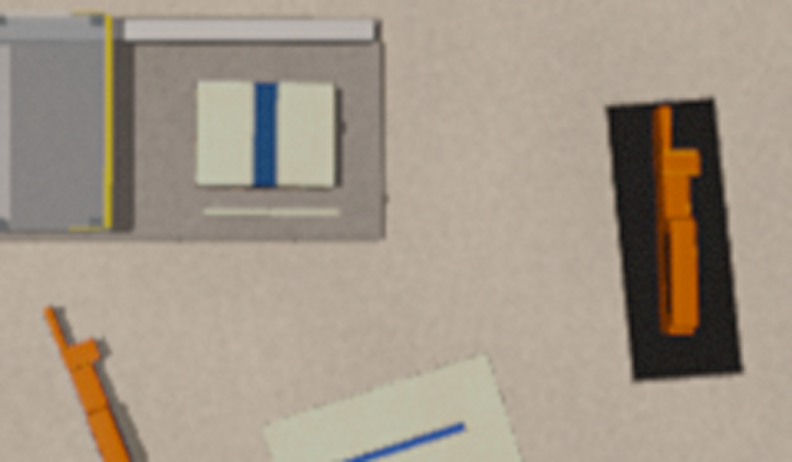

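The enlarged crop confirms it: the stick on the mat has its nose up at (664,105), its handle at (680,275) and its shoe sticking out to the right at (684,163). The decoy at (75,380) is nearer the base. I'm moving over the matted stick.

>>> apply_moves([
  [[-0.1,-0.17,0],[0,0,0.0334],1],
  [[-0.1,-0.17,0],[0,0,0.0334],1],
  [[-0.1,-0.17,0],[0,0,0.0334],1],
  [[-0.06,-0.193,0],[0,0,0],1],
  [[-0.06,-0.193,0],[0,0,0],1],
  [[-0.06,-0.193,0],[0,0,0],1],
  [[-0.06,-0.193,0],[0,0,0],1],
  [[-0.06,-0.193,0],[0,0,0],1],
])

```text
clock: 0.77
eef_pos: [0.1018, 0.1649, 0.2476]
tool_rot: [0.309, 0.951, -0.001, -0.0]
ft_force: [1.1, -1.0, 0.2]
grip_width: 0.0854
grasp_force: 0.0
```

>>> apply_moves([
  [[-0.06,-0.193,0],[0,0,0],1],
  [[-0.06,-0.193,0],[0,0,0],1],
  [[-0.06,-0.193,0],[0,0,0],1],
  [[-0.06,-0.193,0],[0,0,0],1],
  [[-0.06,-0.193,0],[0,0,0],1],
  [[-0.06,-0.193,0],[0,0,0],1],
  [[-0.06,-0.193,0],[0,0,0],1],
  [[-0.06,-0.193,0],[0,0,0],1],
])

```text
clock: 1.43
eef_pos: [0.0591, -0.007, 0.2488]
tool_rot: [0.309, 0.951, 0.0, 0.001]
ft_force: [0.7, -0.0, 0.0]
grip_width: 0.0851
grasp_force: 0.0
```

>>> apply_moves([
  [[-0.06,-0.193,0],[0,0,0],1],
  [[-0.06,-0.193,0],[0,0,0],1],
  [[-0.06,-0.193,0],[0,0,0],1],
  [[-0.06,-0.193,0],[0,0,0],1],
  [[-0.06,-0.193,0],[0,0,0],1],
  [[-0.06,-0.193,0],[0,0,0],1],
  [[0,0,0],[0,0,0],1],
  [[0,0,0],[0,0,0],1],
])

```text
clock: 2.1
eef_pos: [0.046, -0.0894, 0.2494]
tool_rot: [0.315, 0.949, 0.001, -0.0]
ft_force: [-0.0, 0.4, 0.6]
grip_width: 0.0856
grasp_force: 0.0
```

```bash
cat > look.py <<'E'
import sys; from h import *
o=bot.get_obs(); print(o['clock'],o['eef_pos'].round(4),o['tool_rot'].round(4),o['joint_pos'].round(2))
im,d,c=grab('wrist'); save(sys.argv[1]+'.png',im); np.savez(sys.argv[1]+'.npz',im=im,d=d,c=np.r_[c[0],c[1],c[2],c[3].ravel(),c[4]])
print('cam',(-c[3].T@c[4]).round(3),c[3].round(2).tolist())
E
python3 look.py w1
```

```text
2.1 [ 0.046  -0.0894  0.2494] [ 3.150e-01  9.491e-01  6.000e-04 -5.000e-04] [-1.1  -0.63 -0.66  1.55  0.   -0.46]
cam [-0.012 -0.044  0.375] [[0.6, 0.8, 0.0], [0.77, -0.57, 0.28], [0.22, -0.17, -0.96]]
```

View pics/w1.png

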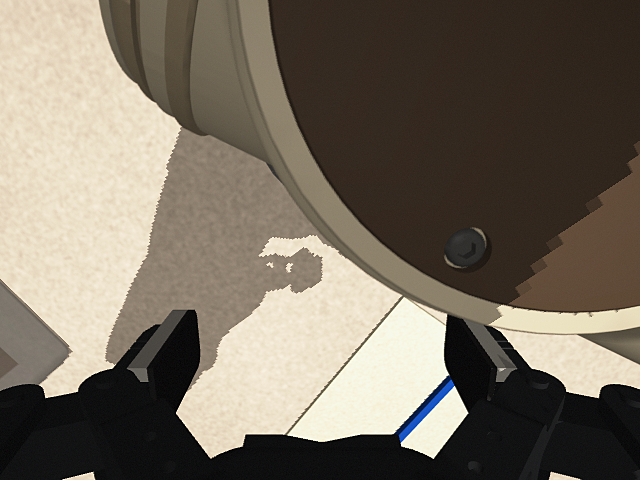

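The wrist picture shows only the robot's own base (300,150) and part of the paper. My yaw sign was wrong, so the arm cut in close to the base. I'm turning back the right way and moving out to the mat.

>>> apply_moves([
  [[0,0,0],[0,0,-0.034],1],
  [[0,0,0],[0,0,-0.034],1],
  [[0,0,0],[0,0,-0.034],1],
  [[0,0,0],[0,0,-0.034],1],
  [[0,0,0],[0,0,-0.034],1],
  [[0,0,0],[0,0,-0.034],1],
  [[-0.158,-0.133,0],[0,0,0],1],
  [[-0.158,-0.133,0],[0,0,0],1],
])

```text
clock: 2.82
eef_pos: [0.1124, -0.1406, 0.2502]
tool_rot: [-0.008, 1.0, -0.002, 0.002]
ft_force: [-1.2, -1.1, 0.3]
grip_width: 0.0856
grasp_force: 0.0
```

>>> apply_moves([
  [[-0.158,-0.133,0],[0,0,0],1],
  [[-0.158,-0.133,0],[0,0,0],1],
  [[-0.158,-0.133,0],[0,0,0],1],
  [[-0.158,-0.133,0],[0,0,0],1],
  [[-0.158,-0.133,0],[0,0,0],1],
  [[-0.158,-0.133,0],[0,0,0],1],
  [[-0.158,-0.133,0],[0,0,0],1],
  [[-0.158,-0.133,0],[0,0,0],1],
])

```text
clock: 3.48
eef_pos: [0.371, -0.348, 0.2492]
tool_rot: [-0.011, 1.0, 0.001, -0.0]
ft_force: [-0.6, -0.1, 0.6]
grip_width: 0.0854
grasp_force: 0.0
```

>>> apply_moves([
  [[-0.158,-0.133,0],[0,0,0],1],
  [[-0.158,-0.133,0],[0,0,0],1],
  [[0,0,0],[0,0,0],1],
  [[0,0,0],[0,0,0],1],
  [[0,0,0],[0,0,0],1],
  [[0,0,0],[0,0,0],1],
  [[0,0,0],[0,0,0],1],
  [[0,0,0],[0,0,0],1],
])

```text
clock: 4.15
eef_pos: [0.4296, -0.4029, 0.2513]
tool_rot: [-0.006, 1.0, -0.001, 0.001]
ft_force: [-0.1, 0.1, 1.2]
grip_width: 0.0855
grasp_force: 0.0
```

```bash
python3 look.py w2
```

```text
4.15 [ 0.4296 -0.4029  0.2513] [-6.2e-03  1.0e+00 -7.0e-04  7.0e-04] [-0.75  0.42  0.26  1.41 -0.   -0.77]
cam [ 0.357 -0.401  0.376] [[-0.01, 1.0, -0.0], [0.96, 0.01, 0.28], [0.28, 0.0, -0.96]]
```

View pics/w2.png

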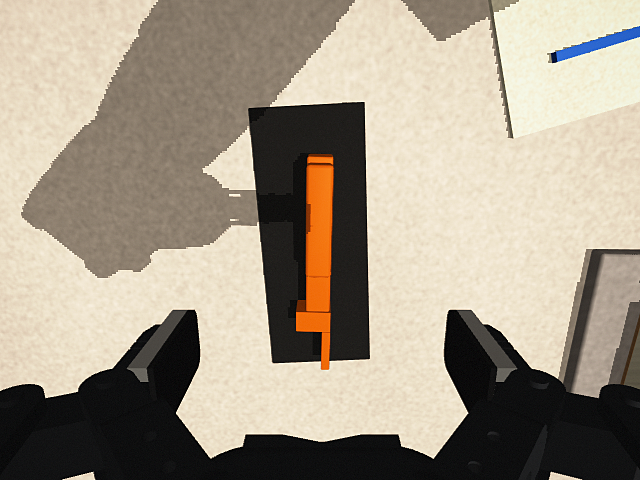

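The stick lies handle-first in the view: handle (319,215), shoe (313,321), nose tip (325,365), on the mat from (250,105) to (368,360).

```bash
cat > st.py <<'E'
import sys; from h import *
def load(n):
    z=np.load(n+'.npz'); q=z['c']; return z['im'],z['d'],(q[0],q[1],q[2],q[3:12].reshape(3,3),q[12:])
if __name__=='__main__':
    im,d,c=load(sys.argv[1]); w=cloud(c,d)*1000; hsv=cv2.cvtColor(im,cv2.COLOR_RGB2HSV); m=(hsv[...,0]<20)&(hsv[...,1]>150)&(d>0)
    P=w[m]; print(np.percentile(P[:,2],[5,50,95]))
    for lo,hi in ((43,54),(25,36)):
        q=P[(P[:,2]>lo)&(P[:,2]<hi)]; r=cv2.minAreaRect(q[:,:2].astype(np.float32)); print(len(q),r,np.percentile(q,[1,99],axis=0).round(0).tolist())
    mm=(hsv[...,2]<50)&(np.abs(w[...,2]-3)<4)&(d>0); mm[380:]=0; r=cv2.minAreaRect(w[mm][:,:2].astype(np.float32)); print('mat',r)
E
python3 st.py w2
```

```text
[21.3338341 46.1488939 48.6189693]
3002 ((439.02447509765625, -402.5097351074219), (21.96931266784668, 94.12532806396484), 89.5067367553711) [[393.0, -413.0, 45.0], [485.0, -392.0, 49.0]]
2086 ((487.0621337890625, -407.0620422363281), (199.9633026123047, 31.496139526367188), 0.0617627389729023) [[387.0, -422.0, 28.0], [584.0, -392.0, 33.0]]
mat ((465.1615295410156, -280.5987548828125), (312.98077392578125, 353.0289001464844), 3.746931552886963)
```

>>> apply_moves([
  [[-0.03,0,0.19],[0,0,0.002],0.7],
  [[-0.03,0,0.19],[0,0,0.002],0.7],
  [[-0.027,0,0.19],[0,0,0],0.7],
  [[0,0,0.19],[0,0,0],0.7],
  [[0,0,0.18],[0,0,0],0.7],
  [[0,0,0.12],[0,0,0],0.7],
  [[0,0,0.06],[0,0,0],0.7],
  [[0,0,0],[0,0,0],0.7],
])

```text
clock: 4.87
eef_pos: [0.4444, -0.4022, 0.0225]
tool_rot: [0.001, 1.0, 0.002, -0.003]
ft_force: [-0.6, 0.3, -0.8]
grip_width: 0.0596
grasp_force: 0.0
```

>>> apply_moves([
  [[0,0,0],[0,0,0],0.7],
  [[0,0,0],[0,0,0],0],
  [[0,0,0],[0,0,0],0],
  [[0,0,0],[0,0,0],0],
  [[0,0,0],[0,0,0],0],
  [[0,0,0],[0,0,0],0],
  [[0,0,0],[0,0,0],0],
  [[0,0,0],[0,0,0],0],
])

```text
clock: 5.53
eef_pos: [0.4482, -0.4051, 0.0276]
tool_rot: [0.001, 1.0, -0.001, 0.001]
ft_force: [-1.0, 0.3, 7.0]
grip_width: 0.0216
grasp_force: 59.6
```

>>> apply_moves([
  [[0,0,-0.1],[0,0,0],0],
  [[0,0,-0.2],[0,0,0],0],
  [[0,0,-0.2],[0,0,0],0],
  [[0,0,-0.15],[0,0,-0.0385],0],
  [[0,0,0],[0,0,-0.0385],0],
  [[0,0,0],[0,0,-0.0385],0],
  [[0,0,0],[0,0,-0.0385],0],
  [[0,0,0],[0,0,-0.0385],0],
])

```text
clock: 6.2
eef_pos: [0.447, -0.4038, 0.1558]
tool_rot: [-0.3, 0.954, 0.0, 0.0]
ft_force: [0.3, 0.6, -1.8]
grip_width: 0.0217
grasp_force: 58.9
```

>>> apply_moves([
  [[0,0,0],[0,0,-0.0385],0],
  [[0,0,0],[0,0,-0.0385],0],
  [[0,0,0],[0,0,-0.0385],0],
  [[0,0,0],[0,0,-0.0385],0],
  [[0,0,0],[0,0,-0.0385],0],
  [[0,0,0],[0,0,-0.0385],0],
  [[0,0,0],[0,0,-0.0385],0],
  [[0,0,0],[0,0,-0.038],0],
])

```text
clock: 6.87
eef_pos: [0.4469, -0.4037, 0.1553]
tool_rot: [0.709, -0.705, -0.0, 0.0]
ft_force: [1.0, -0.4, -1.7]
grip_width: 0.0214
grasp_force: 58.9
```

>>> apply_moves([
  [[-0.15,0,0],[0,0,0],0],
  [[-0.2,0,0],[0,0,0],0],
  [[-0.2,0,0],[0,0,0],0],
  [[-0.2,0,0],[0,0,0],0],
  [[-0.15,0,0],[0,0,0],0],
  [[-0.1,0,0],[0,0,0],0],
  [[0,0,0],[0,0,0],0],
  [[0,0,0],[0,0,0],0],
])

```text
clock: 7.53
eef_pos: [0.4473, -0.203, 0.1558]
tool_rot: [0.708, -0.707, 0.0, 0.0]
ft_force: [0.3, -0.4, -0.9]
grip_width: 0.0215
grasp_force: 58.9
```

```bash
python3 look.py w3
```

```text
7.5333 [ 0.4473 -0.203   0.1558] [ 7.076e-01 -7.067e-01  1.000e-04  1.000e-04] [-0.43  0.29 -0.19  1.1  -0.   -2.  ]
cam [ 0.446 -0.272  0.281] [[-1.0, -0.0, -0.0], [-0.0, 0.96, 0.28], [0.0, 0.28, -0.96]]
```

View pics/w3.png

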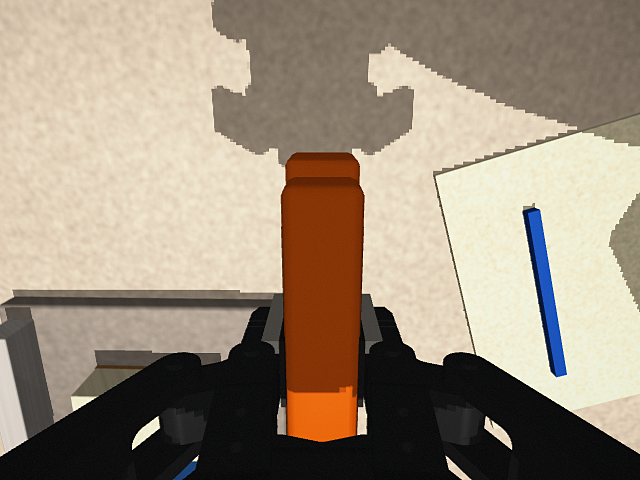

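The wrist view is mostly blocked by the stick and gripper: handle (322,300), bed's trailing edge at row ~298, fence end at (15,370), block corner (95,390). So I'll take the trimmer geometry from subpixel edges in the clear top image.

```bash
cat > edges.py <<'E'
from h import *
z=np.load('top0.npz'); im,d=z['im'],z['d']; c=cal('top'); g=cv2.GaussianBlur(cv2.cvtColor(im,cv2.COLOR_RGB2GRAY),(3,3),0).astype(float)
def edge(a,b,lo,hi,zz,ax,sgn,name):  # ax=0: scan columns a..b, edge in rows lo..hi
    pts=[]
    for k in range(a,b):
        s=g[lo:hi,k] if ax==0 else g[k,lo:hi]; q=sgn*np.gradient(s); i=int(q[1:-1].argmax())+1
        den=q[i-1]-2*q[i]+q[i+1]; off=0.5*(q[i-1]-q[i+1])/den if den else 0
        pts.append((k,lo+i+off) if ax==0 else (lo+i+off,k))
    w=ray(c,np.array(pts),zz)[:,:2]*1000
    i,j=(1,0) if ax==0 else (0,1)
    for _ in range(3):
        p=np.polyfit(w[:,i],w[:,j],1); r=w[:,j]-np.polyval(p,w[:,i]); w=w[abs(r)<2*r.std()+.1]
    m=w.mean(0); print(name,'at',m.round(1),'slope deg',np.degrees(p[0]).round(2),'rms',r.std().round(2))
edge(308,380,198,206,.046,0,-1,'fence face top (bright->dark down)')
edge(308,380,192,199,.046,0,1,'fence back')
edge(232,382,256,268,.018,0,1,'bed open edge')
edge(208,258,380,392,.018,1,1,'bed trailing')
edge(336,366,210,220,.054,0,1,'block fence side'); edge(334,366,240,252,.054,0,-1,'block open side')
edge(220,242,324,336,.054,1,1,'block lead'); edge(220,242,366,378,.054,1,-1,'block trail')
edge(206,245,246,256,.059,1,-1,'gauge rear'); edge(206,245,252,262,.059,1,1,'gauge face')
edge(205,250,298,304,.074,1,1,'yellow lo'); 
print([ (u,v,cloud(c,d)[v,u].round(3).tolist()) for u,v in ((350,199),(350,231),(320,231),(254,226),(285,230),(275,210),(260,226))])
E
python3 edges.py
```

```text
fence face top (bright->dark down) at [650.5 -32. ] slope deg 0.54 rms 0.05
fence back at [665.4 -29.3] slope deg 0.63 rms 0.11
bed open edge at [473.6  75. ] slope deg 0.6 rms 0.41
bed trailing at [ 567.9 -153. ] slope deg -0.9 rms 0.16
block fence side at [610.6 -46.2] slope deg 2.09 rms 0.59
block open side at [521.4 -41. ] slope deg 1.16 rms 0.61
block lead at [564.5  16.1] slope deg -1.24 rms 0.17
block trail at [ 563.3 -103. ] slope deg -1.04 rms 0.09
gauge rear at [582.9 239.1] slope deg -1.39 rms 5.77
gauge face at [585.7 223.7] slope deg -7.37 rms 3.39
yellow lo at [580.3  97.4] slope deg -0.47 rms 0.12
[(350, 199, [0.656, -0.045, 0.054]), (350, 231, [0.562, -0.043, 0.059]), (320, 231, [0.567, 0.043, 0.018]), (254, 226, [0.578, 0.231, 0.064]), (285, 230, [0.565, 0.142, 0.075]), (275, 210, [0.622, 0.17, 0.076]), (260, 226, [0.583, 0.219, 0.024])]
```

>>> apply_moves([
  [[-0.15,-0.08,0],[0,0,0.0035],0],
  [[-0.15,-0.085,0.1],[0,0,0],0],
  [[-0.03,0,0.17],[0,0,0],0],
  [[0,0,0.15],[0,0,0],0],
  [[0,0,0.08],[0,0,0],0],
  [[0,0,0.04],[0,0,0],0],
  [[0,0,0],[0,0,0],0],
  [[0,0,0],[0,0,0],0],
])

```text
clock: 8.25
eef_pos: [0.4813, -0.1393, 0.0478]
tool_rot: [-0.702, 0.712, -0.0, 0.0]
ft_force: [0.1, -2.0, -1.8]
grip_width: 0.0214
grasp_force: 59.2
```

```bash
python3 - <<'E'
from h import *
o=bot.get_obs(); print(o['eef_pos'],o['tool_rot'],o['ft_force'])
im,d,c=grab('scene'); save('s1.png',cv2.resize(im[150:350,200:460],None,fx=3,fy=3,interpolation=cv2.INTER_CUBIC))
E
```

```text
[ 0.4813118  -0.13926887  0.0478257 ] [-7.02235337e-01  7.11944873e-01 -1.69784003e-04  1.61232996e-05] [ 0.11509227 -1.99472178 -1.78914896]
```

View pics/s1.png

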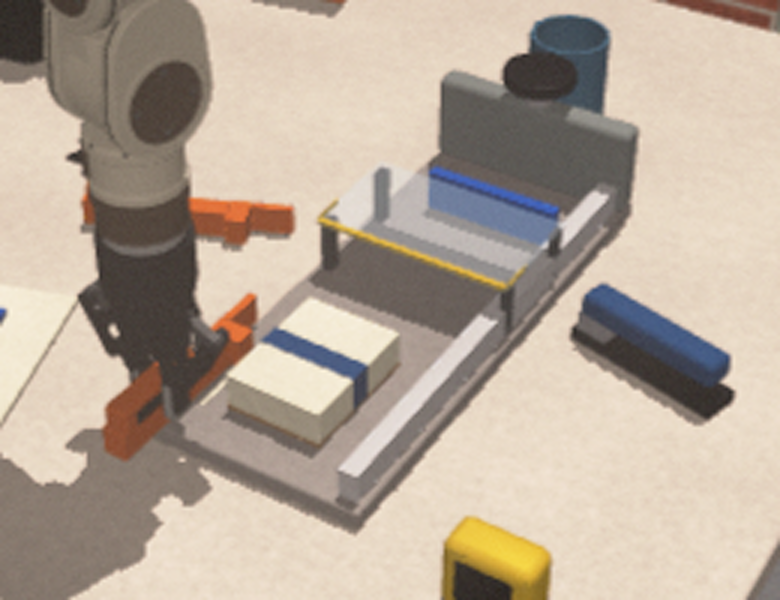

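The stick is down beside the block's open side, shoe at crop (240,335), with a gap to the block (300,345). Now the slow push towards the fence.

>>> apply_moves([
  [[0,-0.05,0],[0,0,0],0],
  [[0,-0.03,0],[0,0,0],0],
  [[0,-0.025,0],[0,0,0],0],
  [[0,-0.025,0],[0,0,0],0],
  [[0,-0.025,0],[0,0,0],0],
  [[0,-0.025,0],[0,0,0],0],
  [[0,-0.025,0],[0,0,0],0],
  [[0,-0.025,0],[0,0,0],0],
])

```text
clock: 8.97
eef_pos: [0.5271, -0.1387, 0.0475]
tool_rot: [-0.703, 0.711, 0.0, -0.0]
ft_force: [-3.6, -0.7, 0.2]
grip_width: 0.0216
grasp_force: 59.3
```

```bash
cat > top.py <<'E'
import sys; from h import *
o=bot.get_obs(); print(o['eef_pos'].round(4),o['ft_force'].round(2))
im,d,c=grab('top'); np.savez(sys.argv[1]+'.npz',im=im,d=d); save(sys.argv[1]+'.png',cv2.resize(im[170:310,230:430],None,fx=4,fy=4,interpolation=cv2.INTER_CUBIC))
hsv=cv2.cvtColor(im,cv2.COLOR_RGB2HSV); w=cloud(c,d)
m=(hsv[...,2]>150)&(hsv[...,1]<90)|((hsv[...,0]>100)&(hsv[...,0]<125)&(hsv[...,1]>100)); m[:190]=0;m[262:]=0;m[:,:230]=0;m[:,390:]=0
E
python3 top.py t1
```

```text
[ 0.5271 -0.1387  0.0475] [-3.63 -0.73  0.17]
```

View pics/t1.png

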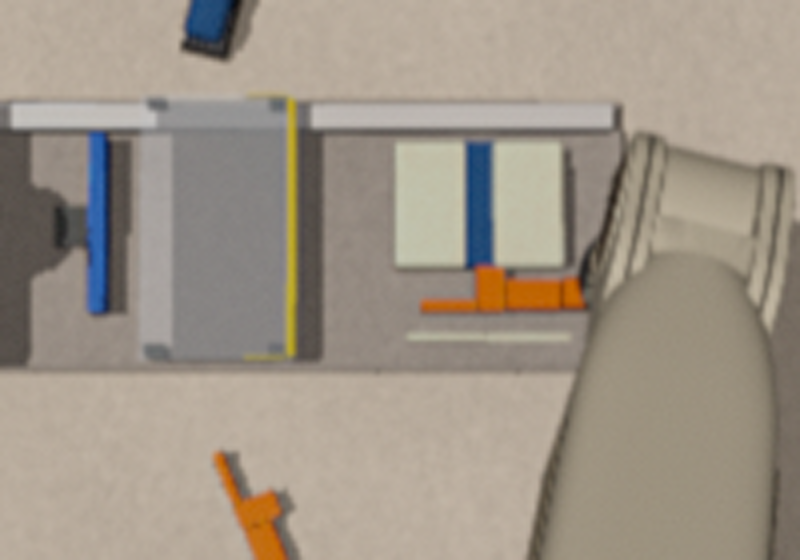

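The top crop shows the shoe (490,288) pressing mid-side of the block (480,205), which is nearly parallel to the fence with about 13 mm to go. Sliding takes about 3.6 N.

>>> apply_moves([
  [[0,-0.015,0],[0,0,0],0],
  [[0,-0.015,0],[0,0,0],0],
  [[0,-0.015,0],[0,0,0],0],
  [[0,-0.01,0],[0,0,0],0],
  [[0,-0.005,0],[0,0,0],0],
  [[0,0,0],[0,0,0],0],
  [[0,0,0],[0,0,0],0],
  [[0,0,0],[0,0,0],0],
])

```text
clock: 9.68
eef_pos: [0.5377, -0.1387, 0.0473]
tool_rot: [-0.703, 0.711, 0.001, -0.001]
ft_force: [-4.8, 0.9, -0.2]
grip_width: 0.0213
grasp_force: 59.5
```

>>> apply_moves([
  [[0,-0.005,0],[0,0,0],0],
  [[0,-0.005,0],[0,0,0],0],
  [[0,-0.005,0],[0,0,0],0],
  [[0,0,0],[0,0,0],0],
  [[0,0,0],[0,0,0],0],
  [[0,0,0],[0,0,0],0],
  [[0,0,0],[0,0,0],0],
  [[0,0,0],[0,0,0],0],
])

```text
clock: 10.35
eef_pos: [0.5385, -0.1389, 0.047]
tool_rot: [-0.703, 0.711, 0.002, -0.002]
ft_force: [-10.5, -1.2, 3.5]
grip_width: 0.0212
grasp_force: 60.2
```

>>> apply_moves([
  [[0,-0.005,0],[0,0,0],0],
  [[0,-0.005,0],[0,0,0],0],
  [[0,0,0],[0,0,0],0],
  [[0,0,0],[0,0,0],0],
  [[0,0,0],[0,0,0],0],
  [[0,0.01,0],[0,0,0],0],
  [[0,0.04,0],[0,0,0],0],
  [[0,0.08,0],[0,0,0],0],
])

```text
clock: 11.02
eef_pos: [0.5208, -0.1393, 0.0482]
tool_rot: [-0.703, 0.712, -0.002, 0.002]
ft_force: [1.4, -0.7, -1.8]
grip_width: 0.0217
grasp_force: 59.3
```

>>> apply_moves([
  [[0.1,0,0],[0,0,0],0],
  [[0.18,0,0],[0,0,0],0],
  [[0.18,0,0],[0,0,0],0],
  [[0.09,0,0],[0,0,0],0],
  [[0,-0.06,0],[0,0,0],0],
  [[0,-0.08,0],[0,0,0],0],
  [[0,0,0],[0,0,0],0],
  [[0,0,0],[0,0,0],0],
])

```text
clock: 11.68
eef_pos: [0.5458, -0.2497, 0.0479]
tool_rot: [-0.703, 0.712, -0.001, 0.0]
ft_force: [-0.0, 0.4, -1.8]
grip_width: 0.0213
grasp_force: 59.4
```

```bash
python3 top.py t2; sed -e "s/top0.npz/t2.npz/" edges.py > e2.py; python3 - <<'E'
s=open('e2.py').read().split("edge(308")[0]
s+='''
edge(308,380,196,206,.046,0,-1,'fence face top')
for lo,hi in ((334,368),): edge(lo,hi,202,212,.054,0,1,'block fence'); edge(lo,hi,228,242,.054,0,-1,'block open')
edge(210,228,324,336,.054,1,1,'lead'); edge(210,228,364,380,.054,1,-1,'trail')
edge(205,245,252,262,.059,1,-1,'g1')
for v in (200,212,220,230,240): print(g[v,246:266].astype(int))
print(g[194:216,350].astype(int))
hs=cv2.cvtColor(im,cv2.COLOR_RGB2HSV); m=(hs[...,0]<20)&(hs[...,1]>150); m[:,:320]=0;m[:190]=0;m[262:]=0
w=cloud(c,d)[m]; print('stick',np.percentile(w,[1,50,99],axis=0).round(3).tolist())
'''
open('e2.py','w').write(s)
E
python3 e2.py
```

```text
[ 0.5458 -0.2497  0.0479] [-0.01  0.37 -1.76]
fence face top at [652.8 -26.2] slope deg -0.09 rms 2.69
block fence at [647.3 -45. ] slope deg -0.94 rms 10.68
block open at [559.8 -45.9] slope deg 0.6 rms 0.49
lead at [598.9  18.3] slope deg -0.62 rms 0.09
trail at [ 598.1 -101.6] slope deg -0.45 rms 0.07
g1 at [586.3 228.8] slope deg 0.3 rms 0.25
[185 185 185 185 185 185 185 185 185 185 185 185 185 185 185 185 185 185
 185 186]
[141 141 140 139 138 133 116  98  89  76  54  52  69  78  79  84 102 127
 144 154]
[106 123 131 131 131 125 108  94  90  79  58  55  71  80  80  83 102 129
 148 158]
[ 64  75  81  81  76  73  78  87  90  78  58  57  75  84  88 106 130 143
 150 158]
[145 144 145 146 140 123 103  93  89  78  60  60  74  81  86 105 132 145
 152 160]
[161 158 169 179 182 182 172 142  98  69  64  65  65  65  65  65  65  65
  65  65  65  65]
stick [[0.528, -0.23, 0.043], [0.544, -0.179, 0.053], [0.564, -0.112, 0.176]]
```

>>> apply_moves([
  [[0,-0.04,0],[0,0,0],0],
  [[0,-0.03,0],[0,0,0],0],
  [[-0.08,0,0],[0,0,0],0],
  [[-0.08,0,0],[0,0,0],0],
  [[-0.04,0,0],[0,0,0],0],
  [[-0.02,0,0],[0,0,0],0],
  [[0,0,0],[0,0,0],0],
  [[0,0,0],[0,0,0],0],
])

```text
clock: 12.4
eef_pos: [0.5592, -0.2048, 0.0478]
tool_rot: [-0.703, 0.711, -0.0, -0.0]
ft_force: [0.3, -0.1, -1.7]
grip_width: 0.0211
grasp_force: 59.4
```

>>> apply_moves([
  [[0,-0.01,0],[0,0,0],0],
  [[0,-0.01,0],[0,0,0],0],
  [[0,0,0],[0,0,0],0],
  [[0,0,0],[0,0,0],0],
  [[0,0,0],[0,0,0],0],
  [[0,0,0],[0,0,0],0],
  [[0,0,0],[0,0,0],0],
  [[0,0,0],[0,0,0],0],
])

```text
clock: 13.07
eef_pos: [0.5619, -0.2056, 0.0473]
tool_rot: [-0.703, 0.711, 0.001, -0.001]
ft_force: [-5.1, -1.6, 0.8]
grip_width: 0.0213
grasp_force: 60.0
```

>>> apply_moves([
  [[-0.01,0,0],[0,0,0],0],
  [[-0.01,0,0],[0,0,0],0],
  [[-0.01,0,0],[0,0,0],0],
  [[-0.01,0,0],[0,0,0],0],
  [[-0.01,0,0],[0,0,0],0],
  [[-0.01,0,0],[0,0,0],0],
  [[-0.01,0,0],[0,0,0],0],
  [[-0.01,0,0],[0,0,0],0],
])

```text
clock: 13.73
eef_pos: [0.5619, -0.1913, 0.0471]
tool_rot: [-0.702, 0.712, -0.0, -0.002]
ft_force: [-6.3, -4.4, -1.1]
grip_width: 0.0213
grasp_force: 59.8
```

>>> apply_moves([
  [[-0.02,0,0],[0,0,0],0],
  [[-0.02,0,0],[0,0,0],0],
  [[-0.02,0,0],[0,0,0],0],
  [[-0.02,0,0],[0,0,0],0],
  [[-0.02,0,0],[0,0,0],0],
  [[-0.02,0,0],[0,0,0],0],
  [[-0.02,0,0],[0,0,0],0],
  [[-0.02,0,0],[0,0,0],0],
])

```text
clock: 14.4
eef_pos: [0.5622, -0.1592, 0.0471]
tool_rot: [-0.702, 0.712, -0.0, -0.002]
ft_force: [-5.6, -5.7, -1.1]
grip_width: 0.0211
grasp_force: 59.8
```

```bash
python3 top.py t3; python3 - <<'E'
s=open('e2.py').read().replace('t2.npz','t3.npz').split("for lo,hi")[0]
s+='''
edge(322,352,228,240,.054,0,-1,'block open')
edge(210,226,308,326,.054,1,1,'lead'); edge(208,224,350,370,.054,1,-1,'trail')
'''
open('e3.py','w').write(s)
E
python3 e3.py
```

```text
[ 0.5622 -0.1592  0.0471] [-5.64 -5.66 -1.07]
fence face top at [652.9 -26.2] slope deg 1.42 rms 2.63
block open at [559.7  -5.4] slope deg 2.7 rms 1.56
lead at [602.7  70.6] slope deg -0.6 rms 0.06
trail at [607.2 -60.8] slope deg -0.71 rms 0.04
```

View pics/t3.png

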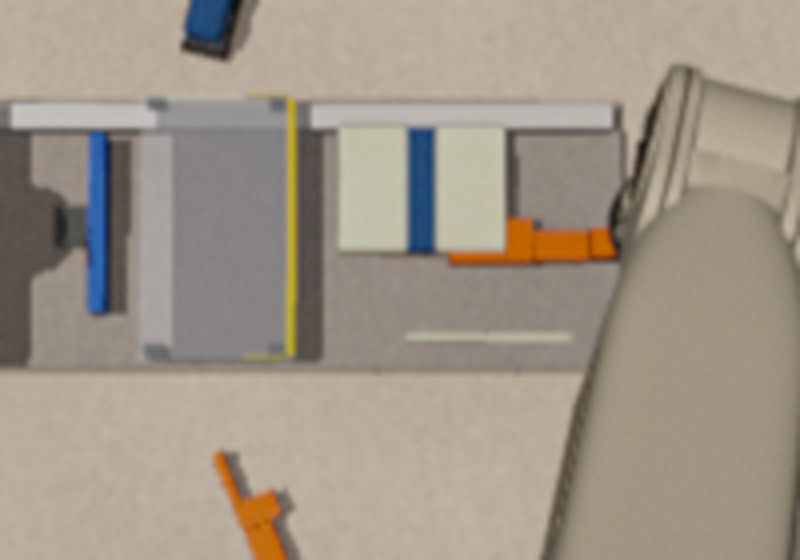

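The block sits flat on the fence at (422,188), with its trailing open corner in the notch at (507,248). Feed on.

>>> apply_moves([
  [[-0.02,0,0],[0,0,0],0],
  [[-0.02,0,0],[0,0,0],0],
  [[-0.02,0,0],[0,0,0],0],
  [[-0.02,0,0],[0,0,0],0],
  [[-0.02,0,0],[0,0,0],0],
  [[-0.02,0,0],[0,0,0],0],
  [[-0.02,0,0],[0,0,0],0],
  [[-0.02,0,0],[0,0,0],0],
])

```text
clock: 15.12
eef_pos: [0.5626, -0.1271, 0.0471]
tool_rot: [-0.702, 0.712, -0.0, -0.002]
ft_force: [-5.9, -5.2, -1.1]
grip_width: 0.0215
grasp_force: 59.8
```

>>> apply_moves([
  [[-0.02,0,0],[0,0,0],0],
  [[-0.02,0,0],[0,0,0],0],
  [[-0.02,0,0],[0,0,0],0],
  [[-0.02,0,0],[0,0,0],0],
  [[-0.02,0,0],[0,0,0],0],
  [[-0.02,0,0],[0,0,0],0],
  [[-0.02,0,0],[0,0,0],0],
  [[-0.02,0,0],[0,0,0],0],
])

```text
clock: 15.78
eef_pos: [0.563, -0.0951, 0.0471]
tool_rot: [-0.702, 0.712, -0.0, -0.002]
ft_force: [-6.1, -5.9, -0.3]
grip_width: 0.0211
grasp_force: 59.8
```

>>> apply_moves([
  [[-0.02,0,0],[0,0,0],0],
  [[-0.02,0,0],[0,0,0],0],
  [[-0.02,0,0],[0,0,0],0],
  [[-0.02,0,0],[0,0,0],0],
  [[-0.02,0,0],[0,0,0],0],
  [[-0.02,0,0],[0,0,0],0],
  [[-0.02,0,0],[0,0,0],0],
  [[-0.02,0,0],[0,0,0],0],
])

```text
clock: 16.45
eef_pos: [0.5633, -0.0631, 0.0471]
tool_rot: [-0.702, 0.712, -0.0, -0.002]
ft_force: [-5.5, -6.1, 0.2]
grip_width: 0.0214
grasp_force: 59.8
```

>>> apply_moves([
  [[-0.02,0,0],[0,0,0],0],
  [[-0.02,0,0],[0,0,0],0],
  [[-0.02,0,0],[0,0,0],0],
  [[-0.02,0,0],[0,0,0],0],
  [[-0.02,0,0],[0,0,0],0],
  [[-0.02,0,0],[0,0,0],0],
  [[-0.02,0,0],[0,0,0],0],
  [[-0.02,0,0],[0,0,0],0],
])

```text
clock: 17.12
eef_pos: [0.5636, -0.0311, 0.047]
tool_rot: [-0.702, 0.712, -0.0, -0.002]
ft_force: [-4.8, -6.1, -0.2]
grip_width: 0.0211
grasp_force: 59.9
```

```bash
cat > lead.py <<'E'
from h import *
im,d,c=grab('top'); w=cloud(c,d)*1000; hs=cv2.cvtColor(im,cv2.COLOR_RGB2HSV)
for v in (208,215,222,230): print(v,im[v,244:276].mean(-1).astype(int),[int(x) for x in w[v,244:276,1][::4]])
m=(hs[...,0]<20)&(hs[...,1]>150); m[:,:240]=0;m[:190]=0;m[262:]=0; ys,xs=np.nonzero(m); print(xs.min(),xs.max(),ys.min(),ys.max())
g=cv2.GaussianBlur(cv2.cvtColor(im,cv2.COLOR_RGB2GRAY),(3,3),0).astype(float)
for v in (210,214,218,222):
    s=-np.gradient(g[v,305:345]); i=s.argmax(); print('trail',v,305+i,s[i].round(1),ray(c,[[305+i,v]],.054)[0].round(3))
E
python3 lead.py
```

```text
208 [134 135 138 141 138 138 140 138 124 104 104  95  52  46  74  80  78  76
  93 129 142 154 160 159 160 157 157 153 153 152 151 153] [267, 255, 237, 227, 220, 208, 190, 178]
215 [141 142 141 141 142 140 141 144 127 103 103 101  56  48  74  79  75  73
  95 133 146 159 164 162 162 159 155 153 152 152 152 153] [266, 253, 237, 226, 219, 207, 190, 178]
222 [ 47  55  74  84  84  84  81  96 107 106 106 102  58  49  77  81  80  79
  97 135 147 161 162 163 164 163 158 154 153 152 153 153] [264, 253, 237, 227, 219, 207, 189, 178]
230 [ 44  48  70  78  78  79  74  70  88 104 107  99  61  53  81  85  82 101
 140 145 147 162 164 163 162 159 156 155 153 154 153 154] [264, 251, 237, 227, 220, 206, 190, 178]
304 331 224 235
trail 210 312 37.5 [0.624 0.065 0.054]
trail 214 312 37.0 [0.613 0.065 0.054]
trail 218 312 36.0 [0.601 0.066 0.054]
trail 222 312 36.0 [0.59  0.066 0.054]
```

>>> apply_moves([
  [[-0.02,0,0],[0,0,0],0],
  [[-0.02,0,0],[0,0,0],0],
  [[-0.02,0,0],[0,0,0],0],
  [[-0.02,0,0],[0,0,0],0],
  [[-0.02,0,0],[0,0,0],0],
  [[-0.02,0,0],[0,0,0],0],
  [[-0.01,0,0],[0,0,0],0],
  [[-0.01,0,0],[0,0,0],0],
])

```text
clock: 17.83
eef_pos: [0.5639, -0.003, 0.047]
tool_rot: [-0.702, 0.712, -0.0, -0.002]
ft_force: [-5.1, -6.3, -0.2]
grip_width: 0.0213
grasp_force: 59.8
```

>>> apply_moves([
  [[-0.003,0,0],[0,0,0],0],
  [[-0.003,0,0],[0,0,0],0],
  [[-0.003,0,0],[0,0,0],0],
  [[-0.003,0,0],[0,0,0],0],
  [[-0.003,0,0],[0,0,0],0],
  [[-0.003,0,0],[0,0,0],0],
  [[-0.003,0,0],[0,0,0],0],
  [[-0.003,0,0],[0,0,0],0],
])

```text
clock: 18.5
eef_pos: [0.564, 0.0015, 0.047]
tool_rot: [-0.702, 0.712, -0.0, -0.002]
ft_force: [-5.1, -5.8, 0.1]
grip_width: 0.0213
grasp_force: 59.8
```

```bash
python3 lead.py | tail -5
```

```text
304 317 224 235
trail 210 320 19.0 [0.624 0.042 0.054]
trail 214 320 18.5 [0.613 0.042 0.054]
trail 218 320 20.5 [0.601 0.042 0.054]
trail 222 320 19.5 [0.589 0.043 0.054]
```

>>> apply_moves([
  [[-0.003,0,0],[0,0,0],0],
  [[-0.003,0,0],[0,0,0],0],
  [[-0.003,0,0],[0,0,0],0],
  [[-0.003,0,0],[0,0,0],0],
  [[-0.002,0,0],[0,0,0],0],
  [[-0.002,0,0],[0,0,0],0],
  [[-0.002,0,0],[0,0,0],0],
  [[-0.002,0,0],[0,0,0],0],
])

```text
clock: 19.22
eef_pos: [0.564, 0.0056, 0.047]
tool_rot: [-0.702, 0.712, -0.0, -0.002]
ft_force: [-4.5, -5.6, 0.0]
grip_width: 0.0211
grasp_force: 59.8
```

>>> apply_moves([
  [[-0.002,0,0],[0,0,0],0],
  [[-0.002,0,0],[0,0,0],0],
  [[-0.002,0,0],[0,0,0],0],
  [[-0.002,0,0],[0,0,0],0],
  [[-0.002,0,0],[0,0,0],0],
  [[-0.002,0,0],[0,0,0],0],
  [[-0.002,0,0],[0,0,0],0],
  [[-0.002,0,0],[0,0,0],0],
])

```text
clock: 19.88
eef_pos: [0.564, 0.008, 0.0471]
tool_rot: [-0.702, 0.712, -0.001, -0.003]
ft_force: [-6.1, -9.7, 1.0]
grip_width: 0.0212
grasp_force: 60.0
```

>>> apply_moves([
  [[-0.002,0,0],[0,0,0],0],
  [[-0.002,0,0],[0,0,0],0],
  [[-0.002,0,0],[0,0,0],0],
  [[0,0,0],[0,0,0],0],
  [[0,0,0],[0,0,0],0],
  [[0,0,0],[0,0,0],0],
  [[0,0,0],[0,0,0],0],
  [[0,0,0],[0,0,0],0],
])

```text
clock: 20.55
eef_pos: [0.5639, 0.0081, 0.0472]
tool_rot: [-0.702, 0.712, -0.001, -0.004]
ft_force: [-6.5, -11.4, 2.2]
grip_width: 0.0212
grasp_force: 60.2
```

>>> apply_moves([
  [[-0.002,0,0],[0,0,0],0],
  [[-0.002,0,0],[0,0,0],0],
  [[-0.002,0,0],[0,0,0],0],
  [[-0.001,0,0],[0,0,0],0],
  [[0,0,0],[0,0,0],0],
  [[0,0,0],[0,0,0],0],
  [[0,0,0],[0,0,0],0],
  [[0,0,0],[0,0,0],0],
])

```text
clock: 21.22
eef_pos: [0.5638, 0.0081, 0.0474]
tool_rot: [-0.701, 0.713, -0.002, -0.005]
ft_force: [-8.9, -14.5, 3.4]
grip_width: 0.0215
grasp_force: 60.3
```

Pressed with about 8.5 N on the gauge and no movement. I'm easing off in both directions in proportion, then withdrawing.

>>> apply_moves([
  [[0,0,0],[0,0,0],0],
  [[0.008,0.005,0],[0,0,0],0],
  [[0.008,0.005,0],[0,0,0],0],
  [[0.008,0.005,0],[0,0,0],0],
  [[0.008,0.005,0],[0,0,0],0],
  [[0.008,0.008,0],[0,0,0],0],
  [[0.01,0.01,0],[0,0,0],0],
  [[0,0,0],[0,0,0],0],
])

```text
clock: 21.88
eef_pos: [0.5579, 0.0034, 0.0477]
tool_rot: [-0.703, 0.711, -0.0, 0.0]
ft_force: [0.9, 0.0, -1.8]
grip_width: 0.0212
grasp_force: 59.3
```

```bash
python3 lead.py
```

```text
208 [133 135 139 139 137 140 140 139 123 105  99  97 122 179 187 185 183 183
 182 182 183 187 188 184 159 149 153 152 149 133 114 112] [266, 254, 238, 227, 215, 203, 190, 178]
215 [142 142 141 141 142 141 140 142 126 104 100 103 125 180 187 185 186 185
 185 185 185 188 189 183 160 151 152 152 151 135 116 111] [265, 255, 237, 226, 215, 33, 190, 179]
222 [ 44  55  74  85  82  82  82  97 110 105 101 109 133 181 188 186 185 185
 184 183 183 188 189 184 159 150 151 152 148 128 111 110] [264, 253, 237, 227, 214, 204, 190, 178]
230 [ 41  48  70  76  80  78  74  68  85 104 102 109 136 182 188 188 186 186
 186 185 186 187 189 184 159 150 150 151 148 125 113 111] [263, 252, 237, 226, 214, 203, 189, 178]
304 316 226 237
trail 210 324 18.5 [0.624 0.031 0.054]
trail 214 320 15.0 [0.613 0.042 0.054]
trail 218 320 15.5 [0.601 0.042 0.054]
trail 222 324 18.0 [0.589 0.031 0.054]
```

>>> apply_moves([
  [[0.05,0,0],[0,0,0],0],
  [[0.2,0,0],[0,0,0],0],
  [[0.2,0,0],[0,0,0],0],
  [[0.2,0,0],[0,0,0],0],
  [[0.2,0,0],[0,0,0],0],
  [[0.08,0,-0.15],[0,0,0],0],
  [[0,0,-0.2],[0,0,0],0],
  [[0,0,-0.2],[0,0,0],0],
])

```text
clock: 22.6
eef_pos: [0.5542, -0.1848, 0.1573]
tool_rot: [-0.701, 0.713, 0.002, -0.001]
ft_force: [1.5, -0.5, -1.8]
grip_width: 0.0212
grasp_force: 59.2
```

>>> apply_moves([
  [[0.1,0.05,0],[0,0,0.038],0],
  [[0.1,0.05,0],[0,0,0.038],0],
  [[0,0,0],[0,0,0.038],0],
  [[0,0,0],[0,0,0.038],0],
  [[0,0,0],[0,0,0.038],0],
  [[0,0,0],[0,0,0.038],0],
  [[0,0,0],[0,0,0.038],0],
  [[0,0,0],[0,0,0.038],0],
])

```text
clock: 23.27
eef_pos: [0.5328, -0.2216, 0.1576]
tool_rot: [-0.294, 0.956, -0.0, 0.0]
ft_force: [0.4, 0.3, -1.8]
grip_width: 0.0213
grasp_force: 59.4
```

>>> apply_moves([
  [[0,0,0],[0,0,0.038],0],
  [[0,0,0],[0,0,0.038],0],
  [[0,0,0],[0,0,0.038],0],
  [[0,0,0],[0,0,0.038],0],
  [[0,0,0],[0,0,0.038],0],
  [[0,0,0],[0,0,0],0],
  [[0,0,0],[0,0,0],0],
  [[0,0,0],[0,0,0],0],
])

```text
clock: 23.93
eef_pos: [0.5328, -0.2212, 0.1576]
tool_rot: [-0.004, 1.0, -0.0, -0.0]
ft_force: [-0.0, -0.2, -1.6]
grip_width: 0.0212
grasp_force: 59.4
```

>>> apply_moves([
  [[0.085,-0.183,0],[0,0,0.0025],0],
  [[0.085,-0.183,0],[0,0,0],0],
  [[0.085,-0.183,0],[0,0,0],0],
  [[0.085,-0.183,0],[0,0,0],0],
  [[0.085,-0.183,0],[0,0,0],0],
  [[0,0,0.15],[0,0,0],0],
  [[0,0,0.2],[0,0,0],0],
  [[0,0,0],[0,0,0],0],
])

```text
clock: 24.6
eef_pos: [0.4431, -0.4015, 0.0801]
tool_rot: [0.001, 1.0, 0.005, -0.005]
ft_force: [-2.3, 1.5, -3.2]
grip_width: 0.0214
grasp_force: 59.4
```

>>> apply_moves([
  [[0,0,0.15],[0,0,0],0],
  [[0,0,0.08],[0,0,0],0],
  [[0,0,0.04],[0,0,0],0],
  [[0,0,0],[0,0,0],0],
  [[0,0,0],[0,0,0],0],
  [[0,0,0],[0,0,0],0],
  [[0,0,0],[0,0,0],0],
  [[0,0,0],[0,0,0],0],
])

```text
clock: 25.27
eef_pos: [0.4489, -0.4047, 0.0352]
tool_rot: [0.0, 1.0, -0.001, 0.001]
ft_force: [0.5, -0.6, -2.1]
grip_width: 0.0211
grasp_force: 59.6
```

>>> apply_moves([
  [[0,0,0.015],[0,0,0],0],
  [[0,0,0.01],[0,0,0],0],
  [[0,0,0.005],[0,0,0],0],
  [[0,0,0.005],[0,0,0],0],
  [[0,0,0],[0,0,0],0],
  [[0,0,0],[0,0,0],0],
  [[0,0,0],[0,0,0],0],
  [[0,0,0],[0,0,0],0],
])

```text
clock: 25.93
eef_pos: [0.448, -0.404, 0.0277]
tool_rot: [0.001, 1.0, -0.0, 0.0]
ft_force: [-2.6, 1.7, 6.0]
grip_width: 0.0214
grasp_force: 60.7
```

>>> apply_moves([
  [[0,0,0],[0,0,0],0.6],
  [[0,0,0],[0,0,0],0.6],
  [[0,0,0],[0,0,0],0.6],
  [[0,0,0],[0,0,0],0.6],
  [[0,0,0],[0,0,0],0.6],
  [[0,0,0],[0,0,0],0.6],
  [[0,0,-0.03],[0,0,0],0.6],
  [[0,0,-0.06],[0,0,0],0.6],
])

```text
clock: 26.6
eef_pos: [0.4469, -0.403, 0.0433]
tool_rot: [0.001, 1.0, 0.001, -0.001]
ft_force: [-0.1, 0.4, 0.1]
grip_width: 0.0509
grasp_force: 0.0
```

>>> apply_moves([
  [[0,0,-0.15],[0,0,0],0.6],
  [[0,0,-0.2],[0,0,0],0.6],
  [[0,0,-0.2],[0,0,0],0.6],
  [[0,0,-0.2],[0,0,0],0.6],
  [[0.1,0,-0.15],[0,0,0],0.6],
  [[0.15,0,0],[0,0,0],0.6],
  [[0,0,0],[0,0,0],0.6],
  [[0,0,0],[0,0,0],0.6],
])

```text
clock: 27.27
eef_pos: [0.3971, -0.4041, 0.2259]
tool_rot: [0.001, 1.0, -0.0, 0.001]
ft_force: [0.7, 0.1, -0.5]
grip_width: 0.0509
grasp_force: 0.0
```

```bash
python3 look.py w9 | head -1; python3 st.py w9; python3 - <<'E'
from h import *
im,d,c=grab('top'); cv2.imwrite('pics/t9.png',cv2.resize(im[120:310,150:510,::-1],None,fx=2.2,fy=2.2,interpolation=cv2.INTER_CUBIC))
E
```

```text
27.2667 [ 0.3971 -0.4041  0.2259] [ 1.5e-03  1.0e+00 -5.0e-04  6.0e-04] [-0.79  0.38  0.14  1.33  0.   -0.79]
[23.03519299 46.34008209 48.57472941]
3179 ((438.9141540527344, -401.2325439453125), (94.10652923583984, 21.897428512573242), 0.23879793286323547) [[393.0, -412.0, 45.0], [484.0, -390.0, 49.0]]
2153 ((487.0271911621094, -405.615478515625), (200.15118408203125, 31.272390365600586), 0.13331247866153717) [[387.0, -421.0, 27.0], [584.0, -390.0, 34.0]]
mat ((455.5438232421875, -291.36077880859375), (223.90142822265625, 343.3857727050781), 0.44540730118751526)
```

View pics/t9.png

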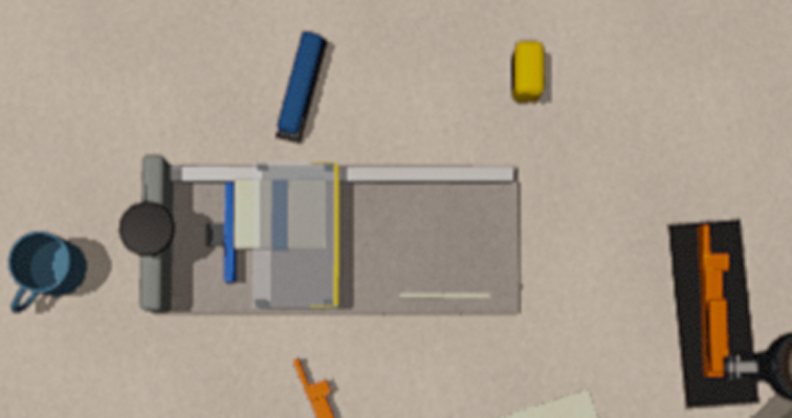

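The block (280,214) is against the gauge (229,232) and the fence. The stick lies flat on its mat at (714,300), within about 2 mm of where it started, and the bystanders have not moved.

```bash
python3 -c "
from workcell import bot; print(bot.job_done())"
```

```text
the job is handed in; nothing more can be done
None
```

The block was squared to the fence with the stick, fed flat along it and pressed home with about 8.5 N on the gauge, which did not move; the stick is back flat on its mat and the job was handed in at about 27 s.

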